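# Centre-mark both ends of a turning blank

### The job

Clear the wooden offcut off the bed of the marking jig into the blue scrap tub. Then lay the turning blank between the jig's rails and push its red end squarely against the sprung marking plate until the plate is fully back, hold it there half a second, turn the blank end for end and mark the blue end the same way. Finally lay the blank flat inside the green tray and let go, without disturbing the glue bottle, the jar and the can.

Things in the scene. Friction and masses are not known exactly. Their poses are not given: they have to be found in the camera images.
- jig: Fixed marking jig: grey laminate bed 240 long (x) x 100 wide x 20 mm thick; on it two aluminium rails, tops 30 mm above the bench, from x = -120 to +10, inner faces 60 mm apart (y = +-30, outer +-42). Green housing, 90 mm high, at x = 75 to 120; the sprung plate stands before it. Origin: centre of the bed underside, on the bench; +x runs along the rails to the plate.
- plate (a joint): Travel of the sprung marking plate (80 wide, 50 high, 12 mm thick) in m: 0 at rest, grows as it is pushed along the jig's +x, stop at 0.012 (fully back). It needs about 2 N to start and 8 N at the stop and springs back by itself. Counts as pushed back from 0.008.
- plate_face (a point): Centre mark (dark pin on a yellow disc) on the face of the plate that the blank meets, 42 mm above the bench; moves with the plate; at rest at x = +35 mm in the jig's frame. Axes as the jig's.
- blank: Turning blank to be marked: square wooden bar 130 long (x) x 44 x 44 mm, about 0.2 kg, the last 12 mm sealed red at its +x end and blue at its -x end. Origin: centre of its underside. Starts lying on the bench at any yaw.
- blank_red (a point): Centre of the blank's red end face (x = +65, 22 mm above its underside).
- blank_blue (a point): Centre of the blank's blue end face (x = -65, 22 mm above its underside).
- tray: Shallow green tray for marked blanks, fixed: outside 180 (x) x 110 (y) mm, walls 5 mm thick and 12 mm high, floor 5 mm thick. Origin: centre of its underside, on the bench.
- bin: Blue open scrap tub, fixed: outside 160 (x) x 120 (y) x 100 mm high, walls 5 mm; its rims along x stick out 5 mm more. Origin: centre of its underside, on the bench.
- offcut_a: Dark wooden offcut 70 (x) x 28 (y) x 32 mm high. Origin: centre of its underside. Starts on the jig's bed between the rails, roughly along them.
- glue: Bystander: yellow glue bottle with orange cap, standing, 54 mm across, 130 mm high. Origin: centre of its base. Leave it alone.
- jar: Bystander: amber jar with black lid, standing, 56 mm across, 80 mm high. Origin: centre of its base. Leave it alone.
- can: Bystander: red and white can, standing, 56 mm across, 105 mm high. Origin: centre of its base. Leave it alone.

How it is judged (in metres and radians):
On the way, in this order (a step that is already met when the one before it is completed fails the run):
1. the offcut is in the blue tub (x of offcut_a in the frame of bin between -0.08 and 0.08 m and y of offcut_a in the frame of bin between -0.06 and 0.06 m and z of offcut_a in the frame of bin between -0.01 and 0.085 m), for 0.2 s.
2. the red end is held squarely and centred on the plate, pushed back at least 8 mm (value of joint plate above 0.008 m and distance between blank_red and plate_face below 0.012 m and angle between the x axis of blank and the x axis of jig, either way round below 0.1 rad), for 0.3 s.
3. the blue end is held squarely and centred on the plate, pushed back at least 8 mm (value of joint plate above 0.008 m and distance between blank_blue and plate_face below 0.012 m and angle between the x axis of blank and the x axis of jig, either way round below 0.1 rad), for 0.3 s.
At the end, for the whole second after the job is handed in: The offcut is in the tub (origin inside its walls, below 85 mm); the blank lies at rest in the tray, both end centres within its outline and 18 to 34 mm above its underside; the plate is back within 3 mm of rest (all of step 1 and x of blank_red in the frame of tray between -0.09 and 0.09 m and y of blank_red in the frame of tray between -0.055 and 0.055 m and z of blank_red in the frame of tray between 0.018 and 0.034 m and x of blank_blue in the frame of tray between -0.09 and 0.09 m and y of blank_blue in the frame of tray between -0.055 and 0.055 m and z of blank_blue in the frame of tray between 0.018 and 0.034 m and linear speed of blank below 0.02 m/s and value of joint plate below 0.003 m); the robot touches nothing.
It fails at once if the glue is moved more than 25 mm or tipped (distance of glue from where it was at the start of the episode above 0.025 m or angle between glue's own z axis and vertical above 0.35 rad).
It fails at once if the jar is moved more than 25 mm or tipped (distance of jar from where it was at the start of the episode above 0.025 m or angle between jar's own z axis and vertical above 0.35 rad).
It fails at once if the can is moved more than 25 mm or tipped (distance of can from where it was at the start of the episode above 0.025 m or angle between can's own z axis and vertical above 0.35 rad).
It also fails if it takes over 72 s, if anything falls off the work surface, if the arm or the gripper's body presses on something with over 40 N, if the wrist force passes 120 N, or if a joint passes its speed limit or range.

### The arm

A 6-joint arm with a two-finger parallel gripper is mounted at the origin on the work surface. World frame = base frame: x ahead of the robot, y to its left, z up, the work surface at z = 0. Lengths are in m, angles in degrees, forces in N, time in s.
With the tool pointing down it reaches from about 0.3 to 0.75 m from the base axis. Payload 8.5 kg.
Tool frame: the origin (TCP) lies on the centre line of the jaws, within the pads' length; the fingertips stand env.tcp_to_tips ahead of it and the grasp point (between the pads) lies 8 mm behind it (env.tcp_to_tips is the distance from the TCP to the fingertips, in m); z points along the fingers, y is the direction in which the jaws open and shut (so a half turn about z gives the same grasp; the last joint's range is limited). The gripper opens to 85 mm and grips with 20 to 120 N. Pads are 22 mm wide; open, the fingers measure 114 mm over their backs; the gripper's body (76 mm by 85 mm) begins 54 mm behind the grasp point. The pads swing forward as they close: fully open they stand 13 mm farther back than shut.
Start: joints at [-12.336, 21.807, 74.336, -0, 83.858, -12.336], TCP at [0.55, 0, 0.242] pointing down, gripper open.
Joint ranges: [-178.18, 178.18], [-50.72, 133.34], [12.68, 142.11], [-81.47, 261.47], [9.98, 163.14], [-165.26, 165.26]. Speed limits (degrees/s): [136.94, 136.94, 180, 180, 180, 180].

### API

Orientations are given as a 3x3 rotation matrix whose columns are the frame's x, y, z axes.
In Python, from rig import env gives the robot as it stands. The module is installed in compiled form; this text tells all that it offers.
- The arm moves only by the tool carry_out, never from a script. Its argument "rows" is a list of rows, each an object of numbers: "tx", "ty", "tz": the shift along the tool's x, y, z in cm; "yaw": the turn about the tool's z in rad. In form: [{"tx": .., "ty": .., "tz": .., "yaw": ..}, ...]. A call has 1 to 12 rows; each row shifts and turns the pose as measured when the row begins, along the tool's axes as they then stand; what a row does not reach is not made up. A row lasts 1/10 s, in which the tool goes at most 50 mm and 8.59 degrees, less where a joint would pass 70% of its speed; a pose out of reach is approached as far as the arm can. A call is refused whole if a number of a shift passes 5 or a number of a turn 0.15, either way. A call with a gripper value outside its range is refused whole. "jaw" is the closure, from -1 (fully open) to 1 (shut), set as the call begins (left out, the last holds). The fingers move at their own pace and stop on an object; "squeeze" is the grip in N (left out, the last holds). Time passes only in rows, so rows that do not move let the fingers close. It gives the time, the measured TCP pose, the force and the opening at its end, in the units of the state.
- env.observe(): the state, without advancing time (a new reading comes with each control period).
- env.get_image(name): name is "scene" or "side" or "wrist"; returns the picture (384x512x3 uint8, red, green, blue); there is no depth.
- env.camera_params(name): a dict with "vertical_fov" (degrees; the focal length in pixels is half the picture's height over the tangent of half this angle, whatever the lens; pixels are square), "cx", "cy" (the principal point, pixels), "view" (4x4, takes a point from world to camera coordinates). Camera axes: x right, y up, looking along -z (the intrinsics and any distortion apply to the point x, -y, -z); pixel columns grow to the right and rows downward; lengths in m; the calibration is good to about 2 mm. A picture is of the moment at which its call begins: read the wrist's pose just before it. camera_params takes no time and is no camera call; for the wrist camera it gives the pose at the moment of the call.
- env.close_job(): hands the job in, once; it reports no verdict.
The state is a dict: "time_s": time; "q": joint angles; "qvel": joint speeds; "joint_efforts": joint torques, N m; "position": TCP position; "tool_rot": TCP orientation; "ft_force": force on the tool from outside, world axes, zero at the start; "wrist_torque": the same for the moment, N m; "grip_width": finger opening in m.
Only numpy, scipy, OpenCV 4.12 (cv2) and the standard library are available. Lean on these libraries where they do the work, as an engineer would, in place of code of your own. Each camera call takes 0.05 s, during which the arm holds its last target. There are 200 camera calls.

## Working session

There is one attempt and no reset: what is moved stays moved. The work goes in short steps, Python scripts to look and compute and a tool call to move; the robot and the scene stay as the last step left them, time stands still between calls to the robot, and variables do not carry over. Pictures are saved under pics/ and viewed, about 8 in all and at most 12, crops included, and the job is handed in when it is done.

Besides the shell and the picture viewer there is one more tool, called after "Call:" in YAML: its name, and indented under it one key for each argument. carry_out: Moves the arm, as the interface text tells. Its arguments: {"type":"object","properties":{"rows":{"type":"array","items":{"type":"object","properties":{"tx":{"type":"number"},"ty":{"type":"number"},"tz":{"type":"number"},"yaw":{"type":"number"}}}},"jaw":{"type":"number"},"squeeze":{"type":"number"}},"required":["rows"]}

```bash
mkdir -p pics; ls; cat > h.py <<'E'
import numpy as np, cv2
from rig import env
def cam(n):
    p=env.camera_params(n); f=192/np.tan(np.radians(p['vertical_fov'])/2)
    return p,f,np.array(p['view']).reshape(4,4)
def ray(n,u,v):
    p,f,V=cam(n); K=np.array([[f,0,p['cx']],[0,f,p['cy']],[0,0,1]])
    d=p.get('distortion'); 
    d=np.linalg.inv(K)@[u,v,1]; dc=np.array([d[0],-d[1],-1.])
    R=V[:3,:3]; return -R.T@V[:3,3], R.T@dc
def onz(n,u,v,z):
    o,d=ray(n,u,v); return o+d*(z-o[2])/d[2]
def proj(n,P):
    p,f,V=cam(n); c=V[:3,:3]@np.array(P)+V[:3,3]
    return p['cx']+f*c[0]/-c[2], p['cy']-f*c[1]/-c[2]
E
python3 - <<'E'
from h import *
o=env.observe(); print(o, env.tcp_to_tips)
for n in ('scene','side','wrist'):
    print(n,env.camera_params(n)); cv2.imwrite(f'pics/{n}0.png',env.get_image(n)[:,:,::-1])
a=[cv2.imread(f'pics/{n}0.png') for n in('scene','side','wrist')]
cv2.imwrite('pics/s0.png',cv2.resize(a[0],(800,600),interpolation=cv2.INTER_CUBIC))
E
```

```text
pics
{'time_s': 0.0, 'q': array([-1.23353100e+01,  2.18426995e+01,  7.43856434e+01,  1.06412079e-03,
        8.38579723e+01, -1.23341289e+01]), 'qvel': array([-0.03851252, -0.09561977,  0.03264358, -0.0489266 , -0.06042909,
        0.09484099]), 'joint_efforts': array([-1.00240642e-03, -4.48466885e+01, -2.31285810e+01, -2.87182611e-04,
        4.73836102e-03,  1.77242771e-05]), 'position': array([5.49721972e-01, 6.76481742e-05, 2.41690510e-01]), 'tool_rot': array([[ 2.28642146e-05,  9.99998923e-01, -1.46775976e-03],
       [ 9.99999942e-01, -2.23653851e-05,  3.39873230e-04],
       [ 3.39840037e-04, -1.46776745e-03, -9.99998865e-01]]), 'ft_force': array([0.17104644, 0.57836972, 0.24019211]), 'wrist_torque': array([-0.00181409,  0.0669667 ,  0.06984073]), 'grip_width': 0.08547648466301447} 0.011
scene {'vertical_fov': 43.75652339119393, 'cx': 250.8337104908933, 'cy': 188.65715925056668, 'view': array([[ 0.51421055,  0.85758486,  0.01165007, -0.29964097],
       [-0.63190696,  0.36963918,  0.68121984,  0.27699935],
       [ 0.5798975 , -0.35765219,  0.7319862 , -1.56104452],
       [ 0.        ,  0.        ,  0.        ,  1.        ]])}
side {'vertical_fov': 49.45113242420322, 'cx': 256.538958408388, 'cy': 187.24736556687424, 'view': array([[ 0.99427611, -0.10604493, -0.01301908, -0.56064707],
       [ 0.08467768,  0.70784157,  0.70127741, -0.1019028 ],
       [-0.06515146, -0.6983658 ,  0.7127696 , -1.1299151 ],
       [ 0.        ,  0.        ,  0.        ,  1.        ]])}
wrist {'vertical_fov': 63.14807494505369, 'cx': 253.51437076914033, 'cy': 194.47235321955236, 'view': array([[ 9.99998997e-01,  4.82777625e-04, -1.33148424e-03,
        -5.48469910e-01],
       [-8.13730560e-04,  9.65300500e-01, -2.61140350e-01,
         3.39153284e-02],
       [ 1.15920969e-03,  2.61141171e-01,  9.65299925e-01,
        -3.78672306e-01],
       [ 0.00000000e+00,  0.00000000e+00,  0.00000000e+00,
         1.00000000e+00]])}
```

View pics/s0.png

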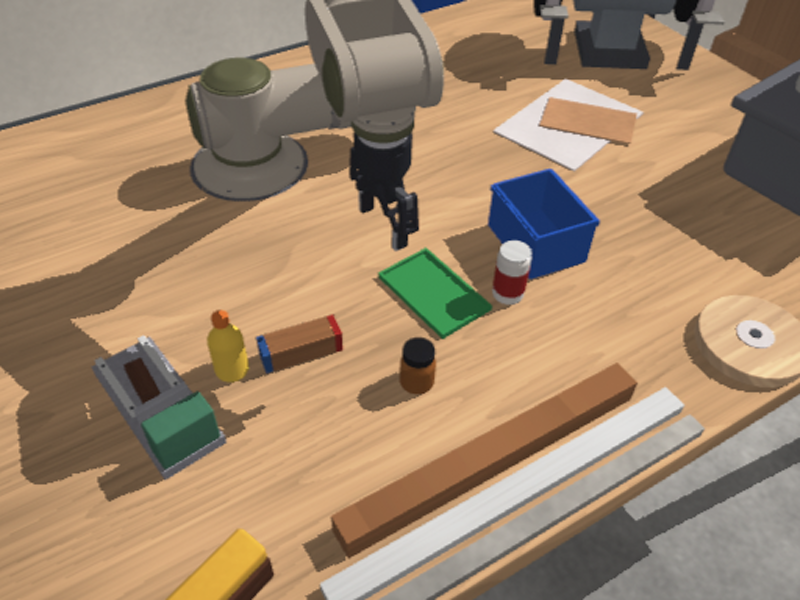

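The scene camera shows the jig at the left (about 155,400), with the glue (227,345), blank (300,343), tray (435,292), tub (545,220), can (512,272) and jar (417,365). Next is the side view.

```bash
python3 - <<'E'
import cv2
a=cv2.imread('pics/side0.png'); cv2.imwrite('pics/d0.png',cv2.resize(a,(800,600),interpolation=cv2.INTER_CUBIC))
E
```

```text
(no output)
```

View pics/d0.png

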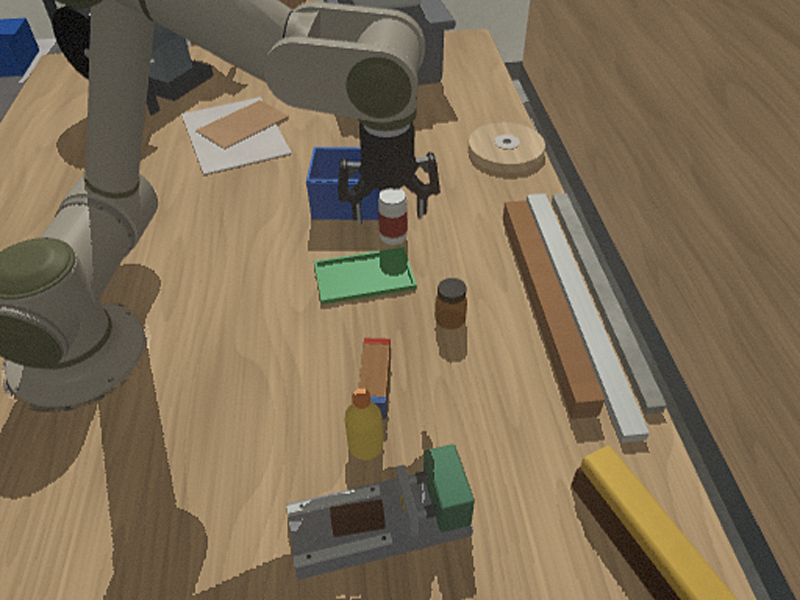

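The side camera shows the jig along about world +x with its housing at (448,488). The glue (364,425) and blank (375,375) are behind it, and the tray is at (365,277). I'll enlarge the important parts.

```bash
python3 - <<'E'
import cv2,numpy as np
a=cv2.imread('pics/side0.png');b=cv2.imread('pics/scene0.png')
c=cv2.resize(a[206:374,180:310],None,fx=3.5,fy=3.5,interpolation=cv2.INTER_CUBIC)
d=cv2.resize(b[205:308,55:150],None,fx=3.5,fy=3.5,interpolation=cv2.INTER_CUBIC)
m=np.zeros((600,800,3),np.uint8); m[:c.shape[0],:c.shape[1]]=c[:600]; m[:d.shape[0],460:460+d.shape[1]]=d
cv2.imwrite('pics/m0.png',m); print(c.shape,d.shape)
E
```

```text
(588, 455, 3) (360, 332, 3)
```

View pics/m0.png

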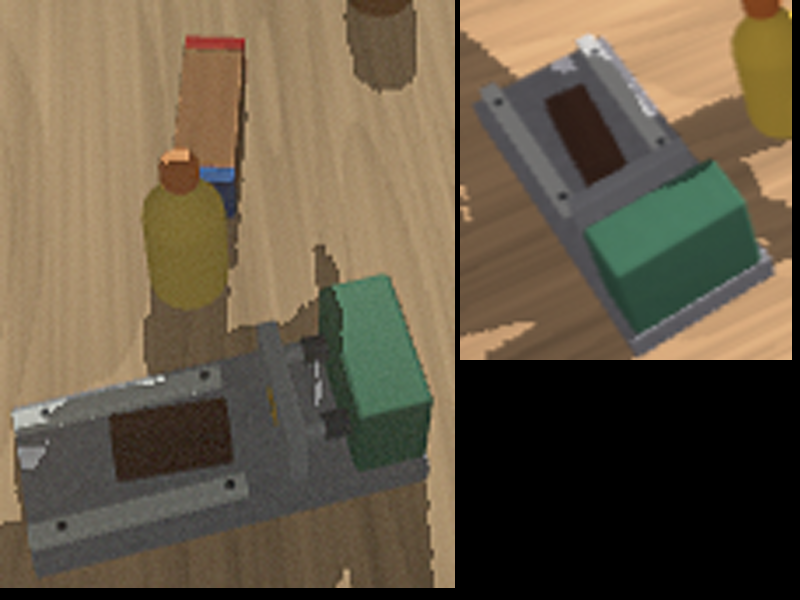

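```bash
cat > fit.py <<'E'
from h import *
from scipy.optimize import least_squares
S=lambda u,v:('side',180+(u+.5)/3.5-.5,206+(v+.5)/3.5-.5)
C=lambda u,v:('scene',55+(u-460+.5)/3.5-.5,205+(v+.5)/3.5-.5)
s8=lambda u,v:('side',u*.64-.2,v*.64-.2); c8=lambda u,v:('scene',u*.64-.2,v*.64-.2)
def fit(name,pts,g):
    def w(p,l): c,s=np.cos(p[2]),np.sin(p[2]); l=np.array(l)/1000; return [p[0]+c*l[0]-s*l[1],p[1]+s*l[0]+c*l[1],l[2]]
    f=lambda p:np.ravel([np.array(proj(q[0],w(p,l)))-q[1:] for q,l in pts])
    r=least_squares(f,g,loss='soft_l1',f_scale=1.); x=r.x
    print(name,x[:2].round(4),np.degrees(x[2]).round(2)); print(f(x).reshape(-1,2).round(1).tolist()); return x
fit('jig',[(S(428,461),(120,-50,20)),(S(428,482),(120,-50,0)),(S(40,576),(-120,-50,0)),(S(13,410),(-120,42,30)),(S(219,367),(10,42,30)),(S(219,388),(10,30,30)),(S(246,475),(10,-30,30)),(S(248,494),(10,-42,30)),(S(28,525),(-120,-30,30)),(S(271,405),(35,0,42)),
 (C(478,105),(-120,-42,30)),(C(500,87),(-120,-30,30)),(C(583,205),(10,-30,30)),(C(632,343),(120,-50,20)),(C(770,258),(120,50,20)),(C(593,36),(-120,42,30))],[.5,-.4,0.1])
fit('off',[(S(109,415),(-35,14,52)),(S(224,399),(35,14,52)),(S(117,480),(-35,-14,20)),(S(233,464),(35,-14,20)),(C(545,100),(-35,-14,52)),(C(578,84),(-35,14,52)),(C(626,163),(35,14,52)),(C(585,187),(35,-14,20))],[.5,-.4,0.1])
fit('blank',[(S(188,38),(65,22,44)),(S(245,40),(65,-22,44)),(S(235,181),(-65,-22,44)),(S(235,217),(-65,-22,0)),(c8(328,318),(65,22,44)),(c8(342,349),(65,-22,0)),(c8(258,337),(-65,22,44)),(c8(268,370),(-65,-22,0))],[.55,-.2,1.5])
fit('tray',[(s8(314,263),(-90,55,12)),(s8(409,250),(90,55,12)),(s8(415,291),(90,-55,0)),(s8(320,302),(-90,-55,0)),(c8(378,273),(-90,-55,12)),(c8(427,249),(-90,55,12)),(c8(491,300),(90,55,12)),(c8(443,335),(90,-55,0))],[.55,0,.1])
fit('bin',[(s8(312,149),(-80,65,100)),(s8(307,183),(-80,-65,100)),(s8(311,218),(-80,-60,0)),(c8(490,187),(-80,-65,100)),(c8(549,169),(-80,65,100)),(c8(598,217),(80,65,100)),(c8(540,275),(80,-60,0)),(c8(592,258),(80,60,0))],[.55,.25,.1])
for n,a,b in(('glue',S(188,308),c8(230,381)),('jar',s8(451,328),c8(417,391)),('can',s8(393,244),c8(510,304))):
    for q in(a,b):
        o,d=ray(*q); d[2]=0; d/=np.linalg.norm(d); print(n,(onz(*q,0)+.027*d).round(3))
E
python3 fit.py
```

```text
jig [ 0.4944 -0.3663] 7.92
[[1.2, 1.1], [0.6, -0.8], [-0.3, 0.7], [-0.1, 0.2], [0.2, -1.4], [1.4, -2.5], [0.0, -1.4], [0.8, -1.4], [-0.1, -0.3], [1.0, -0.1], [-0.5, -4.8], [-2.1, -2.1], [-2.1, -1.0], [-0.9, -0.0], [-0.2, -0.2], [-1.6, -1.5]]
off [ 0.4659 -0.3736] 2.11
[[0.1, -0.5], [0.6, -0.6], [0.1, 0.6], [0.2, 0.4], [-1.3, -0.7], [0.7, -1.1], [-2.3, -3.6], [0.9, 2.9]]
blank [ 0.5079 -0.1307] 81.41
[[-0.4, -1.0], [0.1, -1.1], [-0.0, 0.1], [0.5, 0.2], [2.6, -3.0], [0.1, 0.5], [-2.3, -0.6], [-1.9, 2.3]]
tray [0.5065 0.1293] 5.27
[[0.0, -2.5], [-2.9, -2.4], [0.7, -1.4], [0.6, 0.8], [-0.1, -1.3], [-0.4, -1.7], [0.1, 3.3], [-1.5, 2.3]]
bin [0.4953 0.3695] -3.28
[[-0.4, -2.1], [0.9, -0.8], [1.9, 0.8], [0.2, -0.9], [-0.2, -2.0], [3.0, -0.6], [-3.1, 2.7], [-2.1, -0.0]]
glue [ 0.48  -0.238  0.   ]
glue [ 0.479 -0.246  0.   ]
jar [0.656 0.004 0.   ]
jar [0.649 0.008 0.   ]
can [0.572 0.242 0.   ]
can [ 0.578  0.249 -0.   ]
```

Call:
carry_out:
  rows:
    - {"tx": -3.3,"ty": -0.6}
    - {"tx": -3.3,"ty": -0.6}
    - {"tx": -3.3,"ty": -0.6}
    - {"tx": -3.3,"ty": -0.6}
    - {"tx": -3.3,"ty": -0.6}
    - {"tx": -3.3,"ty": -0.6}
    - {"tx": -3.3,"ty": -0.6}
    - {"tx": -3.3,"ty": -0.6}
    - {"tx": -3.3,"ty": -0.6}
    - {"tx": -3.3,"ty": -0.6}
    - {}

```text
validation failed for argument at $.ro...
```

```bash
python3 - <<'E'
from h import *
import pickle
o=env.observe(); print(o['time_s'],o['position'],o['tool_rot'].round(3).tolist(),o['q'].round(1))
p=env.camera_params('wrist'); im=env.get_image('wrist')[:,:,::-1]
pickle.dump(p,open('w1.pkl','wb')); cv2.imwrite('pics/w1raw.png',im)
cv2.imwrite('pics/w1.png',cv2.resize(im,(800,600),interpolation=cv2.INTER_CUBIC))
E
```

```text
0.15 [5.49808531e-01 3.16205493e-05 2.41863774e-01] [[0.0, 1.0, -0.001], [1.0, -0.0, 0.0], [0.0, -0.001, -1.0]] [-12.3  21.8  74.4  -0.   83.9 -12.3]
```

View pics/w1.png

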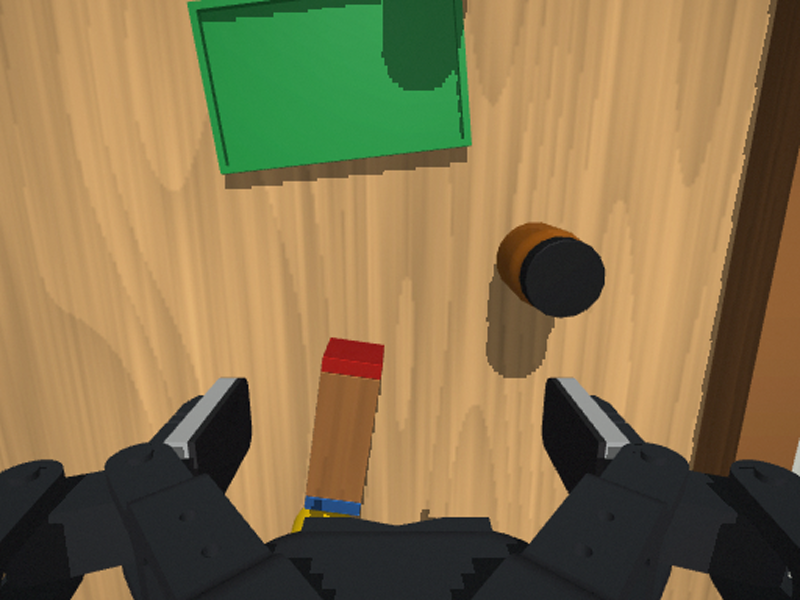

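This was still the start pose, because the move was refused. The picture does help, though. It shows the blank (red bottom edge at 331,338 to 384,345; cap seams at 321,373/381,380 and 307,496/362,503) and the tray's near rim corners at (222,173) and (471,146).

Call:
carry_out:
  rows:
    - {"tx": -3.3,"ty": -0.6,"tz": 0,"yaw": 0}
    - {"tx": -3.3,"ty": -0.6,"tz": 0,"yaw": 0}
    - {"tx": -3.3,"ty": -0.6,"tz": 0,"yaw": 0}
    - {"tx": -3.3,"ty": -0.6,"tz": 0,"yaw": 0}
    - {"tx": -3.3,"ty": -0.6,"tz": 0,"yaw": 0}
    - {"tx": -3.3,"ty": -0.6,"tz": 0,"yaw": 0}
    - {"tx": -3.3,"ty": -0.6,"tz": 0,"yaw": 0}
    - {"tx": -3.3,"ty": -0.6,"tz": 0,"yaw": 0}
    - {"tx": -3.3,"ty": -0.6,"tz": 0,"yaw": 0}
    - {"tx": -3.3,"ty": -0.6,"tz": 0,"yaw": 0}
    - {"tx": 0,"ty": 0,"tz": 0,"yaw": 0}

```text
time_s: 1.3
position: [0.487, -0.3419, 0.2392]
tool_rot: [[-0.003, 1.0, -0.004], [1.0, 0.003, 0.003], [0.003, -0.004, -1.0]]
ft_force: [0.3, 0.3, -0.1]
grip_width: 0.0854
```

```bash
python3 - <<'E'
from h import *
import pickle
pickle.dump(None,open('x','wb'))
o=env.observe(); print(o['time_s'],o['position'],o['tool_rot'].round(3).tolist(),o['q'].round(1))
p=env.camera_params('wrist'); im=env.get_image('wrist')[:,:,::-1]
pickle.dump(p,open('w2.pkl','wb')); cv2.imwrite('pics/w2raw.png',im)
cv2.imwrite('pics/w2.png',cv2.resize(im,(800,600),interpolation=cv2.INTER_CUBIC))
E
```

```text
1.3 [ 0.4869678  -0.34187856  0.23916485] [[-0.003, 1.0, -0.004], [1.0, 0.003, 0.003], [0.003, -0.004, -1.0]] [-46.4  26.6  66.9  -0.1  86.7 -46.6]
```

View pics/w2.png

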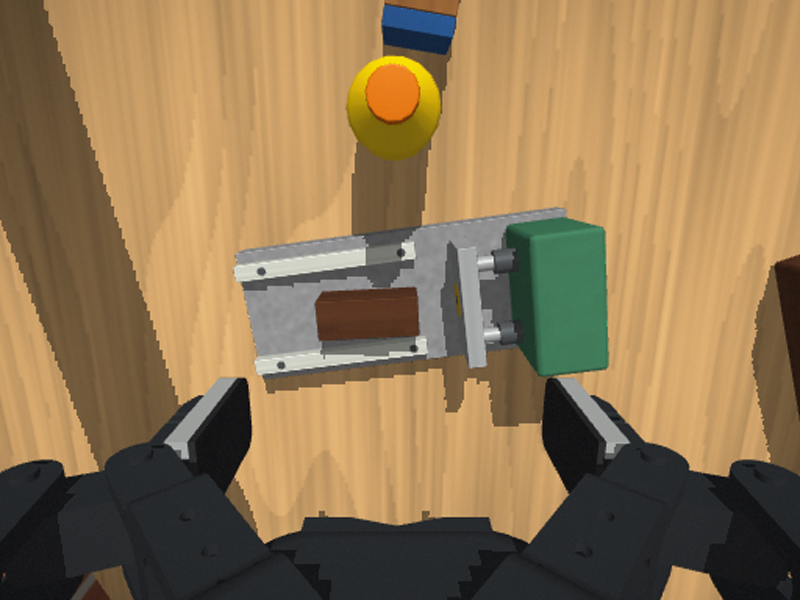

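The wrist view shows the jig clearly, with rail ends (236,265)–(414,242) and (257,362)–(426,337). The pin is at (459,299), the offcut's top is at (318–420, 305–338), the glue is at (394,105) and the blank's blue end is at (383,41)–(449,54).

```bash
cat > fit2.py <<'E'
import h,pickle
from h import *
P={'w1':pickle.load(open('w2.pkl','rb'))}
from rig import env as _e
o1=None
_c=h.cam
def cam(n):
    if n=='w2': p=pickle.load(open('w2.pkl','rb'))
    elif n=='w1': p=pickle.load(open('w1.pkl','rb'))
    else: return _c(n)
    return p,192/np.tan(np.radians(p['vertical_fov'])/2),np.array(p['view'])
h.cam=cam
src=open('fit.py').read().split("fit('jig'")[0]; exec(src)
w1=lambda u,v:('w1',u*.64-.2,v*.64-.2); w2=lambda u,v:('w2',u*.64-.2,v*.64-.2)
fit('jig',[(w2(236,265),(-120,42,30)),(w2(414,242),(10,42,30)),(w2(237,278),(-120,30,30)),(w2(414,262),(10,30,30)),(w2(257,362),(-120,-30,30)),(w2(262,375),(-120,-42,30)),(w2(426,337),(10,-30,30)),(w2(427,356),(10,-42,30)),(w2(236,252),(-120,50,20)),(w2(566,208),(120,50,20)),(w2(459,299),(35,0,42))],[.49,-.37,.13])
fit('off',[(w2(318,307),(-35,14,52)),(w2(419,303),(35,14,52)),(w2(420,336),(35,-14,52)),(w2(319,340),(-35,-14,52)),(w2(320,293),(-35,14,20)),(w2(415,288),(35,14,20))],[.46,-.37,.04])
fit('blank',[(w2(383,41),(-65,22,0)),(w2(449,54),(-65,-22,0)),(w2(384,6),(-65,22,44)),(w2(457,15),(-65,-22,44)),(w1(331,338),(65,22,0)),(w1(384,345),(65,-22,0)),(w1(321,373),(53,22,44)),(w1(381,380),(53,-22,44)),(w1(307,496),(-53,22,44)),(w1(362,503),(-53,-22,44))],[.5,-.13,1.42])
fit('tray',[(w1(222,173),(-90,-55,12)),(w1(471,146),(90,-55,12)),(w1(189,2),(-90,55,12))],[.5,.13,.09])
print('glue cap',onz(*w2(393,93),.13),'jar lid',onz(*w1(564,277),.08))
E
python3 fit2.py
```

```text
jig [ 0.4938 -0.365 ] 7.82
[[-1.8, 0.6], [0.6, -0.1], [-0.1, 2.8], [2.0, -2.1], [-1.8, -1.2], [-2.9, -0.1], [0.6, 1.0], [1.2, -1.5], [-0.5, 0.4], [1.0, 0.2], [-0.3, 0.2]]
off [ 0.4659 -0.3736] 3.37
[[-1.9, -1.7], [-0.5, -2.6], [-0.0, 1.4], [-0.0, 2.1], [1.4, 0.1], [1.0, 0.1]]
blank [ 0.508  -0.1283] 81.67
[[1.5, 1.7], [-0.4, -0.0], [-0.3, 12.0], [-1.0, 13.9], [-0.1, -1.7], [0.5, -1.4], [0.1, -1.7], [0.1, -0.9], [-0.1, -0.6], [0.4, -0.6]]
tray [0.507  0.1294] 5.99
[[-0.4, 0.4], [1.0, 0.1], [-0.3, -0.4]]
glue cap [ 0.48360363 -0.24022961  0.13      ] jar lid [0.65152234 0.00429439 0.08      ]
```

Call:
carry_out:
  rows:
    - {"tx": -1.5,"ty": -1.0,"tz": 0,"yaw": 0.15}
    - {"tx": -1.5,"ty": -1.0,"tz": 0,"yaw": 0.15}
    - {"tx": 0,"ty": 0,"tz": 0,"yaw": 0.15}
    - {"tx": 0,"ty": 0,"tz": 0,"yaw": 0.15}
    - {"tx": 0,"ty": 0,"tz": 0,"yaw": 0.15}
    - {"tx": 0,"ty": 0,"tz": 0,"yaw": 0.15}
    - {"tx": 0,"ty": 0,"tz": 0,"yaw": 0.15}
    - {"tx": 0,"ty": 0,"tz": 0,"yaw": 0.15}
    - {"tx": 0,"ty": 0,"tz": 0,"yaw": 0.15}
    - {"tx": 0,"ty": 0,"tz": 0,"yaw": 0.12}
    - {"tx": 0,"ty": 0,"tz": 0,"yaw": 0}

```text
time_s: 2.45
position: [0.4682, -0.3563, 0.2391]
tool_rot: [[0.995, 0.098, -0.005], [0.098, -0.995, 0.009], [-0.004, -0.01, -1.0]]
ft_force: [-0.1, 0.1, -0.3]
grip_width: 0.0854
```

```bash
cat > go.py <<'E'
import sys
from h import *
o=env.observe(); R=o['tool_rot']; x,y,z,psi=map(float,sys.argv[1:5])
d=R.T@(np.array([x,y,z])-o['position'])*100
p=np.degrees(np.arctan2(R[1,0],R[0,0])); dy=(p-psi+180)%360-180
print('t',round(o['time_s'],2),'pos',o['position'].round(4),'psi',p.round(2),'q6',o['q'][5].round(1),'tilt',R[:,2].round(4),'F',o['ft_force'].round(1),'gw',o['grip_width'].round(4))
print('shift cm',d.round(2),'yaw',np.radians(dy).round(3))
E
python3 go.py .466 -.3736 .046 4
```

```text
Traceback (most recent call last):
  File "go.py", line 6, in <module>
    print('t',round(o['time_s'],2),'pos',o['position'].round(4),'psi',p.round(2),'q6',o['q'][5].round(1),'tilt',R[:,2].round(4),'F',o['ft_force'].round(1),'gw',o['grip_width'].round(4))
                                                                                                                                                                ^^^^^^^^^^^^^^^^^^^^^
AttributeError: 'float' object has no attribute 'round'
```

```bash
sed -i "s/o\['grip_width'\].round(4)/round(float(o['grip_width']),4)/" go.py; python3 go.py .466 -.3736 .046 4
```

```text
t 2.45 pos [ 0.4682 -0.3563  0.2391] psi 5.65 q6 35.5 tilt [-0.0054  0.0094 -0.9999] F [-0.1  0.1 -0.3] gw 0.0854
shift cm [-0.3   1.89 19.29] yaw 0.029
```

Call:
carry_out:
  rows:
    - {"tx": -0.2,"ty": 1.0,"tz": 3,"yaw": 0.02}
    - {"tx": -0.2,"ty": 0.9,"tz": 3,"yaw": 0}
    - {"tx": 0,"ty": 0,"tz": 3,"yaw": 0}
    - {"tx": 0,"ty": 0,"tz": 3,"yaw": 0}
    - {"tx": 0,"ty": 0,"tz": 2,"yaw": 0}
    - {"tx": 0,"ty": 0,"tz": 0,"yaw": 0}
    - {"tx": 0,"ty": 0,"tz": 0,"yaw": 0}

```text
time_s: 3.15
position: [0.4681, -0.3701, 0.0967]
tool_rot: [[0.994, 0.107, -0.002], [0.107, -0.994, 0.007], [-0.001, -0.007, -1.0]]
ft_force: [-0.3, 0.1, 0.6]
grip_width: 0.0855
```

```bash
python3 go.py .466 -.3736 .046 4
```

```text
t 3.15 pos [ 0.4681 -0.3701  0.0967] psi 6.15 q6 34.0 tilt [-0.0023  0.0072 -1.    ] F [-0.3  0.1  0.6] gw 0.0855
shift cm [-0.24  0.36  5.07] yaw 0.038
```

Call:
carry_out:
  rows:
    - {"tx": -0.2,"ty": 0.3,"tz": 1.8,"yaw": 0.04}
    - {"tx": 0,"ty": 0,"tz": 1.8,"yaw": 0}
    - {"tx": 0,"ty": 0,"tz": 1.2,"yaw": 0}
    - {"tx": 0,"ty": 0,"tz": 0,"yaw": 0}

```text
time_s: 3.55
position: [0.4689, -0.3741, 0.0531]
tool_rot: [[0.997, 0.072, 0.004], [0.072, -0.997, -0.0], [0.004, 0.0, -1.0]]
ft_force: [-0.2, 0.2, -0.0]
grip_width: 0.0855
```

```bash
python3 go.py .466 -.3736 .045 4
```

```text
t 3.55 pos [ 0.4689 -0.3741  0.0531] psi 4.15 q6 35.8 tilt [ 4.2e-03 -1.0e-04 -1.0e+00] F [-0.2  0.2 -0. ] gw 0.0855
shift cm [-0.28 -0.07  0.81] yaw 0.003
```

Call:
carry_out:
  rows:
    - {"tx": 0,"ty": 0,"tz": 0.8,"yaw": 0}
    - {"tx": 0,"ty": 0,"tz": 0.1,"yaw": 0}

```text
time_s: 3.75
position: [0.4697, -0.3746, 0.0455]
tool_rot: [[0.997, 0.074, 0.006], [0.074, -0.997, -0.003], [0.006, 0.003, -1.0]]
ft_force: [-0.5, 0.1, 0.1]
grip_width: 0.0854
```

Call:
carry_out:
  rows:
    - {"tx": 0,"ty": 0,"tz": 0,"yaw": 0}
    - {"tx": 0,"ty": 0,"tz": 0,"yaw": 0}
    - {"tx": 0,"ty": 0,"tz": 0,"yaw": 0}
    - {"tx": 0,"ty": 0,"tz": 0,"yaw": 0}
    - {"tx": 0,"ty": 0,"tz": 0,"yaw": 0}
    - {"tx": 0,"ty": 0,"tz": 0,"yaw": 0}
  jaw: 1
  squeeze: 60

```text
time_s: 4.35
position: [0.4703, -0.3753, 0.0475]
tool_rot: [[0.997, 0.074, 0.008], [0.074, -0.997, -0.005], [0.008, 0.006, -1.0]]
ft_force: [-0.1, 0.2, -1.0]
grip_width: 0.0264
```

Call:
carry_out:
  rows:
    - {"tx": 0,"ty": 0,"tz": -2,"yaw": 0}
    - {"tx": 0,"ty": 0,"tz": -4,"yaw": 0}
    - {"tx": 0,"ty": 0,"tz": -4,"yaw": 0}
    - {"tx": 0,"ty": 0,"tz": -4,"yaw": 0}
    - {"tx": 0,"ty": -2,"tz": -3,"yaw": 0}
    - {"tx": 0.1,"ty": -4,"tz": 0,"yaw": 0}
    - {"tx": 0.2,"ty": -4.5,"tz": 0,"yaw": 0}
    - {"tx": 0.2,"ty": -4.5,"tz": 0,"yaw": 0}
    - {"tx": 0.2,"ty": -4.5,"tz": 0,"yaw": 0}
    - {"tx": 0.2,"ty": -4.5,"tz": 0,"yaw": 0}
    - {"tx": 0.2,"ty": -4,"tz": 0,"yaw": 0}
    - {"tx": 0.2,"ty": -4,"tz": 0,"yaw": 0}

```text
time_s: 5.55
position: [0.4566, -0.0472, 0.2216]
tool_rot: [[0.998, 0.066, 0.008], [0.066, -0.998, -0.003], [0.008, 0.003, -1.0]]
ft_force: [1.0, 0.5, -0.8]
grip_width: 0.0263
```

```bash
python3 go.py .495 .37 .23 0
```

```text
t 5.55 pos [ 0.4566 -0.0472  0.2216] psi 3.76 q6 65.5 tilt [ 0.0077 -0.0028 -1.    ] F [ 1.   0.5 -0.8] gw 0.0263
shift cm [  6.57 -41.38  -0.92] yaw 0.066
```

Call:
carry_out:
  rows:
    - {"tx": 0.5,"ty": -4.5,"tz": 0,"yaw": 0}
    - {"tx": 0.5,"ty": -4.5,"tz": 0,"yaw": 0}
    - {"tx": 0.5,"ty": -4.5,"tz": 0,"yaw": 0}
    - {"tx": 0.5,"ty": -4.5,"tz": 0,"yaw": 0}
    - {"tx": 0.5,"ty": -4.5,"tz": 0,"yaw": 0}
    - {"tx": 0.6,"ty": -4.5,"tz": 0,"yaw": 0}
    - {"tx": 0.6,"ty": -4.5,"tz": 0,"yaw": 0}
    - {"tx": 0.6,"ty": -4,"tz": 0,"yaw": 0}
    - {"tx": 0.6,"ty": -3,"tz": 0,"yaw": 0}
    - {"tx": 0,"ty": 0,"tz": 0,"yaw": 0}
    - {"tx": 0,"ty": 0,"tz": 0,"yaw": 0}

```text
time_s: 6.65
position: [0.4759, 0.3612, 0.2193]
tool_rot: [[0.997, 0.071, 0.007], [0.071, -0.997, -0.003], [0.006, 0.004, -1.0]]
ft_force: [-0.1, -0.0, -0.9]
grip_width: 0.0264
```

```bash
python3 go.py .495 .37 .115 0
```

```text
t 6.65 pos [0.4759 0.3612 0.2193] psi 4.08 q6 112.0 tilt [ 0.0066 -0.0034 -1.    ] F [-0.1 -0.  -0.9] gw 0.0264
shift cm [ 1.91 -0.79 10.44] yaw 0.071
```

Call:
carry_out:
  rows:
    - {"tx": 1.0,"ty": -0.4,"tz": 1,"yaw": 0.07}
    - {"tx": 0.8,"ty": -0.4,"tz": 3,"yaw": 0}
    - {"tx": 0,"ty": 0,"tz": 3,"yaw": 0}
    - {"tx": 0,"ty": 0,"tz": 2.5,"yaw": 0}
    - {"tx": 0,"ty": 0,"tz": 0.7,"yaw": 0}
    - {"tx": 0,"ty": 0,"tz": 0,"yaw": 0}

```text
time_s: 7.25
position: [0.4961, 0.3639, 0.1163]
tool_rot: [[1.0, -0.008, 0.009], [-0.008, -1.0, -0.004], [0.009, 0.003, -1.0]]
ft_force: [-0.3, -0.3, -0.5]
grip_width: 0.0264
```

Call:
carry_out:
  rows:
    - {"tx": 0,"ty": 0,"tz": 0,"yaw": 0}
    - {"tx": 0,"ty": 0,"tz": 0,"yaw": 0}
    - {"tx": 0,"ty": 0,"tz": 0,"yaw": 0}
    - {"tx": 0,"ty": 0,"tz": 0,"yaw": 0}
    - {"tx": 0,"ty": 0,"tz": -3,"yaw": 0}
    - {"tx": 0,"ty": 0,"tz": -4,"yaw": 0}
    - {"tx": 0,"ty": 0,"tz": -2,"yaw": 0}
  jaw: -1

```text
time_s: 7.95
position: [0.4954, 0.3634, 0.2121]
tool_rot: [[1.0, -0.009, 0.011], [-0.009, -1.0, -0.003], [0.011, 0.003, -1.0]]
ft_force: [0.6, -0.1, -0.4]
grip_width: 0.0855
```

```bash
python3 go.py .508 -.13 .22 81.6; python3 - <<'E'
from h import *
b=env.get_image('scene')[:,:,::-1]
cv2.imwrite('pics/b1.png',cv2.resize(b[90:270,200:400],None,fx=3,fy=3,interpolation=cv2.INTER_CUBIC))
E
```

```text
t 7.95 pos [0.4954 0.3634 0.2121] psi -0.49 q6 115.9 tilt [ 0.0105 -0.0028 -0.9999] F [ 0.6 -0.1 -0.4] gw 0.0855
shift cm [ 1.69 49.33 -0.64] yaw -1.433
```

View pics/b1.png

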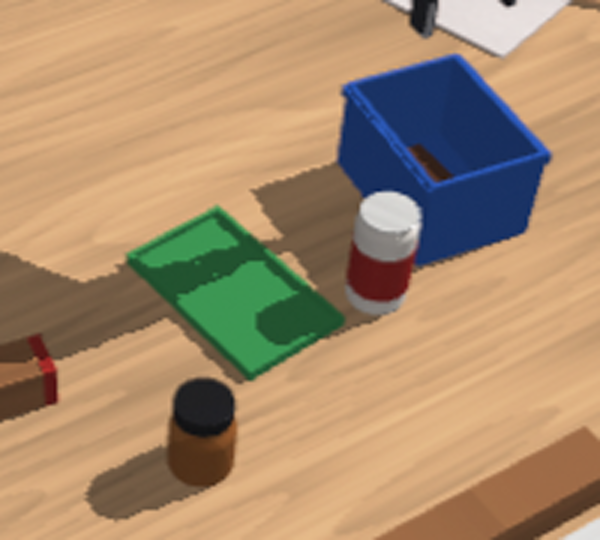

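The offcut lies in the tub at about (430,160), and the can, jar and tray are undisturbed. Next I'll go over to the blank.

Call:
carry_out:
  rows:
    - {"tx": 0,"ty": 2.5,"tz": 0,"yaw": 0}
    - {"tx": 0,"ty": 4.5,"tz": 0,"yaw": 0}
    - {"tx": 0,"ty": 4.5,"tz": 0,"yaw": 0}
    - {"tx": 0.2,"ty": 4.5,"tz": 0,"yaw": 0}
    - {"tx": 0.2,"ty": 4.5,"tz": 0,"yaw": 0}
    - {"tx": 0.2,"ty": 4.5,"tz": 0,"yaw": 0}
    - {"tx": 0.2,"ty": 4.5,"tz": 0,"yaw": 0}
    - {"tx": 0.2,"ty": 4.5,"tz": 0,"yaw": 0}
    - {"tx": 0.2,"ty": 4.5,"tz": 0,"yaw": 0}
    - {"tx": 0.2,"ty": 4.5,"tz": 0,"yaw": 0}
    - {"tx": 0,"ty": 3,"tz": 0,"yaw": 0}
    - {"tx": 0,"ty": 0,"tz": 0,"yaw": 0}

```text
time_s: 9.2
position: [0.5071, -0.112, 0.2172]
tool_rot: [[1.0, -0.003, 0.026], [-0.003, -1.0, -0.0], [0.026, -0.0, -1.0]]
ft_force: [-0.1, 1.8, 0.2]
grip_width: 0.0855
```

Call:
carry_out:
  rows:
    - {"tx": 0,"ty": 0,"tz": 0,"yaw": -0.15}
    - {"tx": 0,"ty": 0,"tz": 0,"yaw": -0.15}
    - {"tx": 0,"ty": 0,"tz": 0,"yaw": -0.15}
    - {"tx": 0,"ty": 0,"tz": 0,"yaw": -0.15}
    - {"tx": 0,"ty": 0,"tz": 0,"yaw": -0.15}
    - {"tx": 0,"ty": 0,"tz": 0,"yaw": -0.15}
    - {"tx": 0,"ty": 0,"tz": 0,"yaw": -0.15}
    - {"tx": 0,"ty": 0,"tz": 0,"yaw": -0.15}
    - {"tx": 0,"ty": 0,"tz": 0,"yaw": -0.15}
    - {"tx": 0,"ty": 0,"tz": 0,"yaw": -0.08}
    - {"tx": 0,"ty": 0,"tz": 0,"yaw": 0}

```text
time_s: 10.3
position: [0.5064, -0.1031, 0.2177]
tool_rot: [[0.128, 0.991, 0.027], [0.992, -0.128, 0.002], [0.005, 0.027, -1.0]]
ft_force: [0.6, 0.1, -1.1]
grip_width: 0.0851
```

```bash
python3 go.py .508 -.13 .03 81.6
```

```text
t 10.3 pos [ 0.5064 -0.1031  0.2177] psi 82.64 q6 -17.8 tilt [ 0.0273  0.0018 -0.9996] F [ 0.6  0.1 -1.1] gw 0.0851
shift cm [-2.74 -0.   18.76] yaw 0.018
```

Call:
carry_out:
  rows:
    - {"tx": -1.3,"ty": 0,"tz": 3,"yaw": 0.015}
    - {"tx": -1.3,"ty": 0,"tz": 4,"yaw": 0}
    - {"tx": 0,"ty": 0,"tz": 4,"yaw": 0}
    - {"tx": 0,"ty": 0,"tz": 3,"yaw": 0}
    - {"tx": 0,"ty": 0,"tz": 1.5,"yaw": 0}
    - {"tx": 0,"ty": 0,"tz": 0,"yaw": 0}

```text
time_s: 10.9
position: [0.509, -0.1263, 0.0595]
tool_rot: [[0.155, 0.987, 0.034], [0.988, -0.155, -0.0], [0.005, 0.033, -0.999]]
ft_force: [0.5, 0.9, 0.9]
grip_width: 0.085
```

```bash
python3 go.py .508 -.13 .029 81.6
```

```text
t 10.9 pos [ 0.509  -0.1263  0.0595] psi 81.09 q6 -19.0 tilt [ 3.360e-02 -3.000e-04 -9.994e-01] F [0.5 0.9 0.9] gw 0.085
shift cm [-0.4  -0.14  3.04] yaw -0.009
```

Call:
carry_out:
  rows:
    - {"tx": -0.4,"ty": -0.1,"tz": 1.3,"yaw": -0.01}
    - {"tx": 0,"ty": 0,"tz": 1.2,"yaw": 0}
    - {"tx": 0,"ty": 0,"tz": 0.5,"yaw": 0}
    - {"tx": 0,"ty": 0,"tz": 0,"yaw": 0}

```text
time_s: 11.3
position: [0.51, -0.1293, 0.0309]
tool_rot: [[0.148, 0.988, 0.037], [0.989, -0.149, -0.002], [0.004, 0.037, -0.999]]
ft_force: [-0.3, 0.2, -0.6]
grip_width: 0.0854
```

Call:
carry_out:
  rows:
    - {"tx": 0,"ty": 0,"tz": 0,"yaw": 0}
    - {"tx": 0,"ty": 0,"tz": 0,"yaw": 0}
    - {"tx": 0,"ty": 0,"tz": 0,"yaw": 0}
    - {"tx": 0,"ty": 0,"tz": 0,"yaw": 0}
    - {"tx": 0,"ty": 0,"tz": 0,"yaw": 0}
    - {"tx": 0,"ty": 0,"tz": 0,"yaw": 0}
  jaw: 1
  squeeze: 80

```text
time_s: 11.9
position: [0.5108, -0.1292, 0.0332]
tool_rot: [[0.149, 0.988, 0.04], [0.989, -0.149, -0.003], [0.003, 0.04, -0.999]]
ft_force: [0.8, 0.2, -1.6]
grip_width: 0.0424
```

```bash
python3 go.py .508 -.13 .029 81.6
```

```text
t 11.9 pos [ 0.5108 -0.1292  0.0332] psi 81.43 q6 -19.7 tilt [ 0.0403 -0.0035 -0.9992] F [ 0.8  0.2 -1.6] gw 0.0424
shift cm [-0.12 -0.28  0.41] yaw -0.003
```

Call:
carry_out:
  rows:
    - {"tx": 0,"ty": 0,"tz": -2,"yaw": 0}
    - {"tx": 0,"ty": 0,"tz": -4,"yaw": 0}
    - {"tx": 0,"ty": 0,"tz": -4,"yaw": 0}
    - {"tx": 0,"ty": 0,"tz": -4,"yaw": 0}
    - {"tx": 0,"ty": 0,"tz": -3,"yaw": 0}
    - {"tx": 0,"ty": 0,"tz": -0.5,"yaw": 0}

```text
time_s: 12.5
position: [0.5024, -0.1282, 0.2118]
tool_rot: [[0.15, 0.988, 0.034], [0.989, -0.15, 0.0], [0.005, 0.033, -0.999]]
ft_force: [-0.2, -0.7, -2.3]
grip_width: 0.0424
```

```bash
python3 go.py .454 -.371 .1 8
```

```text
t 12.5 pos [ 0.5024 -0.1282  0.2118] psi 81.39 q6 -19.5 tilt [ 3.370e-02  1.000e-04 -9.994e-01] F [-0.2 -0.7 -2.3] gw 0.0424
shift cm [-24.79  -1.52  11.01] yaw 1.281
```

Call:
carry_out:
  rows:
    - {"tx": -2.4,"ty": -0.2,"tz": 0,"yaw": 0.15}
    - {"tx": -2.4,"ty": 0.2,"tz": 0,"yaw": 0.15}
    - {"tx": -2.4,"ty": 0.6,"tz": 0,"yaw": 0.15}
    - {"tx": -2.3,"ty": 0.9,"tz": 0,"yaw": 0.15}
    - {"tx": -2.1,"ty": 1.2,"tz": 0,"yaw": 0.15}
    - {"tx": -1.9,"ty": 1.5,"tz": 0,"yaw": 0.15}
    - {"tx": -1.7,"ty": 1.8,"tz": 0,"yaw": 0.15}
    - {"tx": -1.4,"ty": 2.0,"tz": 0,"yaw": 0.15}
    - {"tx": -1.1,"ty": 2.2,"tz": 0,"yaw": 0.1}
    - {"tx": 0,"ty": 0,"tz": 0,"yaw": 0}

```text
time_s: 13.5
position: [0.4456, -0.3468, 0.1937]
tool_rot: [[0.994, 0.104, 0.019], [0.104, -0.994, 0.015], [0.02, -0.013, -1.0]]
ft_force: [0.1, 0.9, -2.3]
grip_width: 0.0423
```

```bash
python3 go.py .454 -.371 .1 7.85
```

```text
t 13.5 pos [ 0.4456 -0.3468  0.1937] psi 5.95 q6 33.2 tilt [ 0.019   0.0151 -0.9997] F [ 0.1  0.9 -2.3] gw 0.0423
shift cm [0.39 2.62 9.34] yaw -0.033
```

Call:
carry_out:
  rows:
    - {"tx": 0.2,"ty": 1.3,"tz": 1.5,"yaw": -0.03}
    - {"tx": 0.2,"ty": 1.2,"tz": 3,"yaw": 0}
    - {"tx": 0,"ty": 0,"tz": 3,"yaw": 0}
    - {"tx": 0,"ty": 0,"tz": 2.5,"yaw": 0}
    - {"tx": 0,"ty": 0,"tz": 0.5,"yaw": 0}

```text
time_s: 14.0
position: [0.4537, -0.367, 0.0791]
tool_rot: [[0.99, 0.14, 0.015], [0.14, -0.99, 0.022], [0.018, -0.019, -1.0]]
ft_force: [0.4, 1.4, -2.5]
grip_width: 0.0425
```

```bash
python3 go.py .452 -.3713 .054 7.85;  python3 - <<'E'
from h import *
b=env.get_image('side')[:,:,::-1]
cv2.imwrite('pics/j1.png',cv2.resize(b[220:384,150:330],None,fx=3.5,fy=3.5,interpolation=cv2.INTER_CUBIC))
E
```

```text
t 14.0 pos [ 0.4537 -0.367   0.0791] psi 8.06 q6 30.0 tilt [ 0.0148  0.0217 -0.9997] F [ 0.4  1.4 -2.5] gw 0.0425
shift cm [-0.28  0.45  2.5 ] yaw 0.004
```

View pics/j1.png

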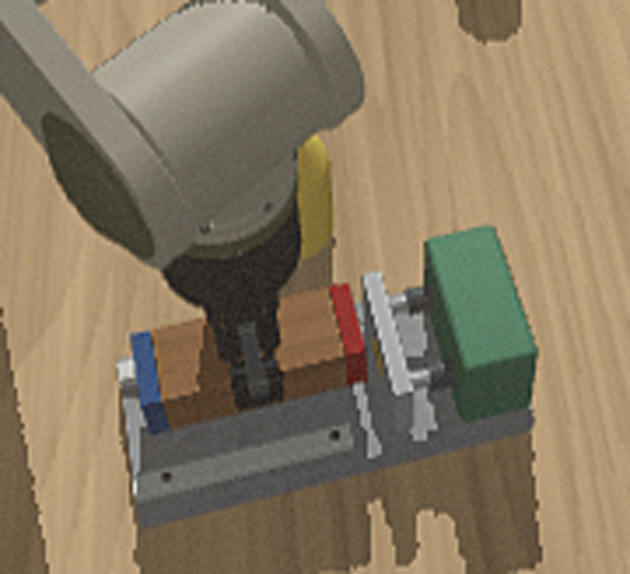

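The blank sits over the bed with its red end facing the plate and is well aligned (red face at about x=360, plate at about 370). I'll lower it and then push.

Call:
carry_out:
  rows:
    - {"tx": -0.1,"ty": 0.4,"tz": 0.5,"yaw": 0}
    - {"tx": 0,"ty": 0,"tz": 1,"yaw": 0}
    - {"tx": 0,"ty": 0,"tz": 0.6,"yaw": 0}
    - {"tx": 0,"ty": 0,"tz": 0,"yaw": 0}

```text
time_s: 14.45
position: [0.4549, -0.3714, 0.0594]
tool_rot: [[0.99, 0.142, 0.018], [0.142, -0.99, 0.018], [0.02, -0.015, -1.0]]
ft_force: [0.3, 0.1, -1.5]
grip_width: 0.0424
```

```bash
cat > jig.py <<'E'
from h import *
o=env.observe(); R=o['tool_rot']; a=np.radians(7.85); c,s=np.cos(a),np.sin(a)
d=o['position'][:2]-[.494,-.3655]; F=o['ft_force']
print('t',round(o['time_s'],2),'jig xy mm',1000*np.array([c*d[0]+s*d[1],-s*d[0]+c*d[1]]).round(4),'z',o['position'][2].round(4),'psi',np.degrees(np.arctan2(R[1,0],R[0,0])).round(2),'tilt',R[:,2].round(3),'F',F.round(1),'q6',o['q'][5].round(1),'gw',o['grip_width'])
E
python3 jig.py
```

```text
t 14.45 jig xy mm [-39.6  -0.5] z 0.0594 psi 8.16 tilt [ 0.018  0.018 -1.   ] F [ 0.3  0.1 -1.5] q6 29.6 gw 0.04237128112044213
```

Call:
carry_out:
  rows:
    - {"tx": 0.4,"ty": 0,"tz": 0.3,"yaw": 0}
    - {"tx": 0.4,"ty": 0,"tz": 0.1,"yaw": 0}
    - {"tx": 0.4,"ty": 0,"tz": 0,"yaw": 0}
    - {"tx": 0.4,"ty": 0,"tz": 0,"yaw": 0}

```text
time_s: 14.85
position: [0.4712, -0.3694, 0.0566]
tool_rot: [[0.99, 0.142, 0.017], [0.142, -0.99, 0.017], [0.019, -0.014, -1.0]]
ft_force: [-5.9, -1.6, -1.3]
grip_width: 0.0424
```

```bash
python3 jig.py
```

```text
t 14.85 jig xy mm [-23.1  -0.8] z 0.0566 psi 8.16 tilt [ 0.017  0.017 -1.   ] F [-5.9 -1.6 -1.3] q6 31.1 gw 0.042436119944076
```

Call:
carry_out:
  rows:
    - {"tx": 0.4,"ty": 0,"tz": 0,"yaw": 0}
    - {"tx": 0.3,"ty": 0,"tz": 0,"yaw": 0}

```text
time_s: 15.05
position: [0.477, -0.3686, 0.0568]
tool_rot: [[0.99, 0.143, 0.012], [0.142, -0.99, 0.017], [0.014, -0.015, -1.0]]
ft_force: [-19.9, -3.9, 5.6]
grip_width: 0.0421
```

```bash
python3 jig.py;  python3 - <<'E'
from h import *
b=env.get_image('side')[:,:,::-1]
cv2.imwrite('pics/j2.png',cv2.resize(b[220:384,150:330],None,fx=3.5,fy=3.5,interpolation=cv2.INTER_CUBIC))
E
```

```text
t 15.05 jig xy mm [-17.3  -0.7] z 0.0568 psi 8.18 tilt [ 0.012  0.017 -1.   ] F [-19.9  -3.9   5.6] q6 31.8 gw 0.04209356789492559
```

Call:
carry_out:
  rows:
    - {"tx": 0.1,"ty": 0,"tz": 0,"yaw": 0}
    - {"tx": 0.1,"ty": 0,"tz": 0,"yaw": 0}
    - {"tx": 0.1,"ty": 0,"tz": 0,"yaw": 0}
    - {"tx": 0.1,"ty": 0,"tz": 0,"yaw": 0}
    - {"tx": 0.1,"ty": 0,"tz": 0,"yaw": 0}
    - {"tx": 0.1,"ty": 0,"tz": 0,"yaw": 0}

```text
time_s: 15.7
position: [0.477, -0.3686, 0.0574]
tool_rot: [[0.99, 0.142, -0.005], [0.142, -0.99, 0.017], [-0.003, -0.018, -1.0]]
ft_force: [-8.3, -1.2, -0.2]
grip_width: 0.0423
```

```bash
python3 jig.py;  python3 - <<'E'
from h import *
b=env.get_image('side')[:,:,::-1]
cv2.imwrite('pics/j2.png',cv2.resize(b[220:384,150:330],None,fx=3.5,fy=3.5,interpolation=cv2.INTER_CUBIC))
E
```

```text
t 15.7 jig xy mm [-17.3  -0.8] z 0.0574 psi 8.16 tilt [-0.005  0.017 -1.   ] F [-8.3 -1.2 -0.2] q6 32.5 gw 0.04225353547948612
```

View pics/j2.png

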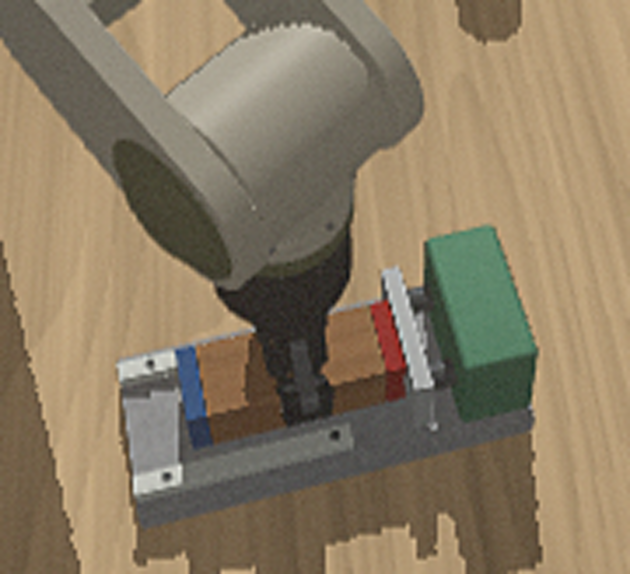

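Red end: the plate is fully back (about 11 mm moved in the picture, wrist force 8–20 N for over 0.6 s) and the blank is square. Next I'll back off, lift and turn.

Call:
carry_out:
  rows:
    - {"tx": -1.5,"ty": 0,"tz": 0,"yaw": 0}
    - {"tx": -3,"ty": 0,"tz": -0.5,"yaw": 0}
    - {"tx": -1,"ty": 0,"tz": -3,"yaw": 0}
    - {"tx": 0,"ty": 0,"tz": -3,"yaw": 0}
    - {"tx": 0,"ty": 0,"tz": -1,"yaw": 0}
    - {"tx": 0,"ty": 0,"tz": 0,"yaw": 0}

```text
time_s: 16.35
position: [0.4231, -0.3777, 0.1348]
tool_rot: [[0.99, 0.143, -0.003], [0.143, -0.99, 0.017], [-0.001, -0.017, -1.0]]
ft_force: [-0.1, 0.0, -2.8]
grip_width: 0.0426
```

```bash
python3 jig.py; python3 -c "
from h import *;print(env.observe()['q'].round(1))"
```

```text
t 16.35 jig xy mm [-71.9  -2.4] z 0.1348 psi 8.2 tilt [-0.003  0.017 -1.   ] F [-0.1  0.  -2.8] q6 27.7 gw 0.04255498397336921
[-53.9  29.4  80.6   0.5  70.9  27.7]
```

Call:
carry_out:
  rows:
    - {"tx": 0,"ty": 0,"tz": 0,"yaw": -0.15}
    - {"tx": 0,"ty": 0,"tz": 0,"yaw": -0.15}
    - {"tx": 0,"ty": 0,"tz": 0,"yaw": -0.15}
    - {"tx": 0,"ty": 0,"tz": 0,"yaw": -0.15}
    - {"tx": 0,"ty": 0,"tz": 0,"yaw": -0.15}
    - {"tx": 0,"ty": 0,"tz": 0,"yaw": -0.15}
    - {"tx": 0,"ty": 0,"tz": 0,"yaw": -0.15}
    - {"tx": 0,"ty": 0,"tz": 0,"yaw": -0.15}
    - {"tx": 0,"ty": 0,"tz": 0,"yaw": -0.15}
    - {"tx": 0,"ty": 0,"tz": 0,"yaw": -0.15}
    - {"tx": 0,"ty": 0,"tz": 0,"yaw": -0.15}
    - {"tx": 0,"ty": 0,"tz": 0,"yaw": -0.15}

```text
time_s: 17.55
position: [0.4256, -0.3712, 0.1166]
tool_rot: [[-0.369, 0.929, -0.013], [0.929, 0.37, 0.035], [0.037, 0.001, -0.999]]
ft_force: [0.3, -1.1, -1.3]
grip_width: 0.0426
```

Call:
carry_out:
  rows:
    - {"tx": 0,"ty": 0,"tz": 0,"yaw": -0.15}
    - {"tx": 0,"ty": 0,"tz": 0,"yaw": -0.15}
    - {"tx": 0,"ty": 0,"tz": 0,"yaw": -0.15}
    - {"tx": 0,"ty": 0,"tz": 0,"yaw": -0.15}
    - {"tx": 0,"ty": 0,"tz": 0,"yaw": -0.15}
    - {"tx": 0,"ty": 0,"tz": 0,"yaw": -0.15}
    - {"tx": 0,"ty": 0,"tz": 0,"yaw": -0.12}
    - {"tx": 0,"ty": 0,"tz": 0,"yaw": 0}

```text
time_s: 18.35
position: [0.4269, -0.3663, 0.1036]
tool_rot: [[-0.986, 0.164, -0.021], [0.163, 0.985, 0.048], [0.029, 0.044, -0.999]]
ft_force: [0.1, -0.8, -1.3]
grip_width: 0.0424
```

```bash
python3 jig.py;python3 go.py .454 -.371 .075 187.85
```

```text
t 18.35 jig xy mm [-66.6   8.4] z 0.1036 psi 170.64 tilt [-0.021  0.048 -0.999] F [ 0.1 -0.8 -1.3] q6 -133.9 gw 0.04238193863670663
t 18.35 pos [ 0.4269 -0.3663  0.1036] psi 170.64 q6 -133.9 tilt [-0.0212  0.0484 -0.9986] F [ 0.1 -0.8 -1.3] gw 0.0424
shift cm [-2.83 -0.15  2.78] yaw -0.3
```

Call:
carry_out:
  rows:
    - {"tx": 0,"ty": 0,"tz": -1,"yaw": -0.15}
    - {"tx": -0.5,"ty": -0.5,"tz": -0.5,"yaw": -0.15}
    - {"tx": -1,"ty": -0.5,"tz": 0.5,"yaw": -0.01}
    - {"tx": -1,"ty": 0,"tz": 1,"yaw": 0}
    - {"tx": 0,"ty": 0,"tz": 0,"yaw": 0}

```text
time_s: 18.85
position: [0.4541, -0.3715, 0.0966]
tool_rot: [[-0.991, -0.134, -0.025], [-0.135, 0.989, 0.054], [0.017, 0.057, -0.998]]
ft_force: [-0.4, -0.0, -1.9]
grip_width: 0.0424
```

```bash
python3 jig.py;python3 go.py .454 -.371 .075 187.85; python3 - <<'E'
from h import *
b=env.get_image('side')[:,:,::-1]
cv2.imwrite('pics/j3.png',cv2.resize(b[220:384,150:330],None,fx=3.5,fy=3.5,interpolation=cv2.INTER_CUBIC))
E
```

```text
t 18.85 jig xy mm [-40.3  -0.5] z 0.0966 psi -172.22 tilt [-0.025  0.054 -0.998] F [-0.4 -0.  -1.9] q6 -149.3 gw 0.04241540628749576
t 18.85 pos [ 0.4541 -0.3715  0.0966] psi -172.22 q6 -149.3 tilt [-0.0248  0.0542 -0.9982] F [-0.4 -0.  -1.9] gw 0.0424
shift cm [-0.03 -0.07  2.16] yaw -0.001
```

View pics/j3.png

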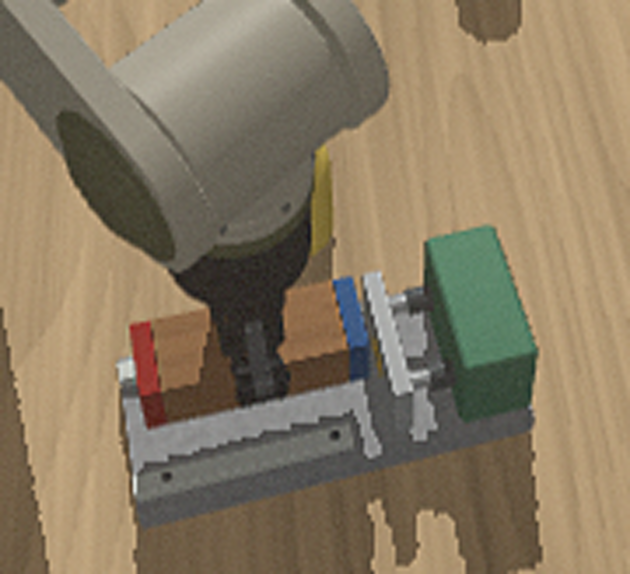

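The blue end now faces the plate, aligned. I'll lower and push.

Call:
carry_out:
  rows:
    - {"tx": 0,"ty": -0.1,"tz": 1.5,"yaw": 0}
    - {"tx": 0,"ty": -0.1,"tz": 1.3,"yaw": 0}
    - {"tx": 0,"ty": 0,"tz": 0.5,"yaw": 0}
    - {"tx": 0,"ty": 0,"tz": 0,"yaw": 0}

```text
time_s: 19.3
position: [0.4531, -0.3712, 0.0618]
tool_rot: [[-0.991, -0.129, -0.026], [-0.13, 0.99, 0.055], [0.019, 0.058, -0.998]]
ft_force: [-0.9, -0.7, -1.8]
grip_width: 0.0422
```

```bash
python3 jig.py
```

```text
t 19.3 jig xy mm [-41.3  -0.1] z 0.0618 psi -172.53 tilt [-0.026  0.055 -0.998] F [-0.9 -0.7 -1.8] q6 -149.1 gw 0.04216996222614967
```

Call:
carry_out:
  rows:
    - {"tx": -0.4,"ty": 0,"tz": 0.2,"yaw": 0}
    - {"tx": -0.4,"ty": 0,"tz": 0.1,"yaw": 0}
    - {"tx": -0.4,"ty": 0,"tz": 0,"yaw": 0}
    - {"tx": -0.4,"ty": 0,"tz": 0,"yaw": 0}
    - {"tx": -0.3,"ty": 0,"tz": 0,"yaw": 0}

```text
time_s: 19.8
position: [0.472, -0.369, 0.0593]
tool_rot: [[-0.991, -0.128, -0.029], [-0.129, 0.99, 0.054], [0.021, 0.057, -0.998]]
ft_force: [-6.2, -0.5, -0.3]
grip_width: 0.0425
```

```bash
python3 jig.py
```

```text
t 19.8 jig xy mm [-22.2  -0.4] z 0.0593 psi -172.58 tilt [-0.029  0.054 -0.998] F [-6.2 -0.5 -0.3] q6 -147.4 gw 0.04254007998880497
```

Call:
carry_out:
  rows:
    - {"tx": -0.4,"ty": 0,"tz": 0,"yaw": 0}
    - {"tx": -0.3,"ty": 0,"tz": 0,"yaw": 0}
    - {"tx": -0.15,"ty": 0,"tz": 0,"yaw": 0}
    - {"tx": -0.1,"ty": 0,"tz": 0,"yaw": 0}
    - {"tx": -0.1,"ty": 0,"tz": 0,"yaw": 0}

```text
time_s: 20.3
position: [0.4754, -0.3686, 0.0599]
tool_rot: [[-0.991, -0.128, -0.048], [-0.131, 0.99, 0.055], [0.04, 0.06, -0.997]]
ft_force: [-8.4, -1.0, 0.2]
grip_width: 0.0429
```

```bash
python3 jig.py
```

```text
t 20.3 jig xy mm [-18.8  -0.6] z 0.0599 psi -172.47 tilt [-0.048  0.055 -0.997] F [-8.4 -1.   0.2] q6 -146.5 gw 0.042938831589319354
```

Call:
carry_out:
  rows:
    - {"tx": -0.2,"ty": 0,"tz": 0,"yaw": 0}
    - {"tx": -0.15,"ty": 0,"tz": 0,"yaw": 0}
    - {"tx": -0.1,"ty": 0,"tz": 0,"yaw": 0}
    - {"tx": -0.1,"ty": 0,"tz": 0,"yaw": 0}

```text
time_s: 20.7
position: [0.4753, -0.3687, 0.0607]
tool_rot: [[-0.99, -0.128, -0.062], [-0.132, 0.99, 0.056], [0.054, 0.063, -0.997]]
ft_force: [-8.0, -0.5, 1.1]
grip_width: 0.0424
```

```bash
python3 jig.py; python3 - <<'E'
from h import *
b=env.get_image('side')[:,:,::-1]
cv2.imwrite('pics/j4.png',cv2.resize(b[220:384,150:330],None,fx=3.5,fy=3.5,interpolation=cv2.INTER_CUBIC))
E
```

```text
t 20.7 jig xy mm [-18.9  -0.6] z 0.0607 psi -172.42 tilt [-0.062  0.056 -0.997] F [-8.  -0.5  1.1] q6 -146.1 gw 0.042377882440400444
```

View pics/j4.png

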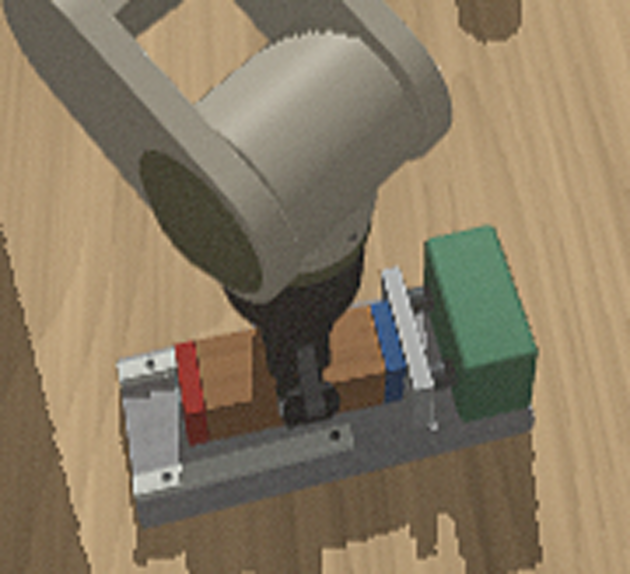

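The blue end has pushed the plate fully back too, at the same plate position (about 388), and it was held for about 0.8 s. Now the tray.

Call:
carry_out:
  rows:
    - {"tx": 1.5,"ty": 0,"tz": 0,"yaw": 0}
    - {"tx": 2,"ty": 0,"tz": -0.5,"yaw": 0}
    - {"tx": 0,"ty": 0,"tz": -3,"yaw": 0}
    - {"tx": 0,"ty": 0,"tz": -4,"yaw": 0}
    - {"tx": 0,"ty": 0,"tz": -4,"yaw": 0}
    - {"tx": 0,"ty": 0,"tz": -4,"yaw": 0}
    - {"tx": 0,"ty": 0,"tz": -2,"yaw": 0}
    - {"tx": 0,"ty": 0,"tz": 0,"yaw": 0}

```text
time_s: 21.55
position: [0.4533, -0.3828, 0.2453]
tool_rot: [[-0.99, -0.129, -0.056], [-0.132, 0.99, 0.054], [0.049, 0.061, -0.997]]
ft_force: [-0.2, 0.1, -1.4]
grip_width: 0.0426
```

```bash
python3 go.py .507 .129 .1 185.7
```

```text
t 21.55 pos [ 0.4533 -0.3828  0.2453] psi -172.42 q6 -148.9 tilt [-0.0564  0.0543 -0.9969] F [-0.2  0.1 -1.4] gw 0.0426
shift cm [-12.77  49.08  16.97] yaw 0.033
```

Call:
carry_out:
  rows:
    - {"tx": -0.5,"ty": 2.5,"tz": 0,"yaw": 0}
    - {"tx": -1.1,"ty": 4.3,"tz": 0,"yaw": 0}
    - {"tx": -1.1,"ty": 4.3,"tz": 0,"yaw": 0}
    - {"tx": -1.1,"ty": 4.3,"tz": 0.3,"yaw": 0}
    - {"tx": -1.1,"ty": 4.3,"tz": 0.3,"yaw": 0}
    - {"tx": -1.1,"ty": 4.3,"tz": 0.3,"yaw": 0}
    - {"tx": -1.1,"ty": 4.3,"tz": 0.3,"yaw": 0}
    - {"tx": -1.1,"ty": 4.3,"tz": 0.3,"yaw": 0}
    - {"tx": -1.1,"ty": 4.3,"tz": 0.3,"yaw": 0}
    - {"tx": -1.1,"ty": 4.3,"tz": 0.3,"yaw": 0}
    - {"tx": -1.1,"ty": 4,"tz": 0.3,"yaw": 0}
    - {"tx": 0,"ty": 0,"tz": 0,"yaw": 0}

```text
time_s: 22.75
position: [0.5066, 0.1019, 0.2294]
tool_rot: [[-0.99, -0.124, -0.068], [-0.129, 0.99, 0.065], [0.059, 0.073, -0.996]]
ft_force: [0.3, -0.8, -1.6]
grip_width: 0.0425
```

```bash
python3 go.py .507 .129 .1 185.7
```

```text
t 22.75 pos [0.5066 0.1019 0.2294] psi -172.6 q6 -101.2 tilt [-0.0679  0.0646 -0.9956] F [ 0.3 -0.8 -1.6] gw 0.0425
shift cm [-1.15  1.74 13.06] yaw 0.03
```

Call:
carry_out:
  rows:
    - {"tx": -0.6,"ty": 0.9,"tz": 3,"yaw": 0.03}
    - {"tx": -0.5,"ty": 0.8,"tz": 4,"yaw": 0}
    - {"tx": 0,"ty": 0,"tz": 4,"yaw": 0}
    - {"tx": 0,"ty": 0,"tz": 2.5,"yaw": 0}
    - {"tx": 0,"ty": 0,"tz": 0.5,"yaw": 0}
    - {"tx": 0,"ty": 0,"tz": 0,"yaw": 0}

```text
time_s: 23.35
position: [0.5041, 0.1308, 0.0817]
tool_rot: [[-0.993, -0.095, -0.071], [-0.099, 0.993, 0.064], [0.065, 0.071, -0.995]]
ft_force: [-0.1, -0.6, -2.1]
grip_width: 0.0423
```

```bash
python3 go.py .507 .129 .045 185.7
```

```text
t 23.35 pos [0.5041 0.1308 0.0817] psi -174.3 q6 -97.8 tilt [-0.0711  0.0645 -0.9954] F [-0.1 -0.6 -2.1] gw 0.0423
shift cm [-0.51 -0.47  3.62] yaw 0.0
```

Call:
carry_out:
  rows:
    - {"tx": -0.5,"ty": -0.4,"tz": 1.5,"yaw": 0}
    - {"tx": 0,"ty": 0,"tz": 1.2,"yaw": 0}
    - {"tx": 0,"ty": 0,"tz": 0.4,"yaw": 0}
    - {"tx": 0,"ty": 0,"tz": 0,"yaw": 0}

```text
time_s: 23.75
position: [0.5093, 0.1286, 0.0525]
tool_rot: [[-0.994, -0.094, -0.065], [-0.098, 0.993, 0.065], [0.058, 0.071, -0.996]]
ft_force: [-0.8, 0.4, -1.9]
grip_width: 0.0424
```

```bash
python3 go.py .507 .129 .043 185.7
```

```text
t 23.75 pos [0.5093 0.1286 0.0525] psi -174.38 q6 -98.3 tilt [-0.0646  0.0647 -0.9958] F [-0.8  0.4 -1.9] gw 0.0424
shift cm [ 0.17 -0.01  0.97] yaw -0.001
```

Call:
carry_out:
  rows:
    - {"tx": 0.1,"ty": 0,"tz": 0.4,"yaw": 0}
    - {"tx": 0,"ty": 0,"tz": 0.4,"yaw": 0}
    - {"tx": 0,"ty": 0,"tz": 0.2,"yaw": 0}

```text
time_s: 24.05
position: [0.5083, 0.1293, 0.0438]
tool_rot: [[-0.994, -0.094, -0.061], [-0.098, 0.993, 0.065], [0.055, 0.07, -0.996]]
ft_force: [0.3, 1.2, -1.4]
grip_width: 0.042
```

```bash
python3 go.py .507 .129 .043 185.7
```

```text
t 24.05 pos [0.5083 0.1293 0.0438] psi -174.37 q6 -98.4 tilt [-0.0612  0.0647 -0.996 ] F [ 0.3  1.2 -1.4] gw 0.042
shift cm [ 0.13 -0.03  0.08] yaw -0.001
```

Call:
carry_out:
  rows:
    - {"tx": 0,"ty": 0,"tz": 0.2,"yaw": 0}

```text
time_s: 24.15
position: [0.5082, 0.1295, 0.0418]
tool_rot: [[-0.994, -0.094, -0.061], [-0.098, 0.993, 0.065], [0.054, 0.07, -0.996]]
ft_force: [-0.2, 0.5, -0.2]
grip_width: 0.0427
```

Call:
carry_out:
  rows:
    - {"tx": 0,"ty": 0,"tz": 0,"yaw": 0}
    - {"tx": 0,"ty": 0,"tz": 0,"yaw": 0}
    - {"tx": 0,"ty": 0,"tz": 0,"yaw": 0}
    - {"tx": 0,"ty": 0,"tz": 0,"yaw": 0}
    - {"tx": 0,"ty": 0,"tz": -1.5,"yaw": 0}
    - {"tx": 0,"ty": 0,"tz": -3,"yaw": 0}
    - {"tx": 0,"ty": 0,"tz": -4,"yaw": 0}
    - {"tx": 0,"ty": 0,"tz": -4,"yaw": 0}
    - {"tx": 0,"ty": 0,"tz": -4,"yaw": 0}
    - {"tx": 0,"ty": 0,"tz": 0,"yaw": 0}
  jaw: -1

```text
time_s: 25.15
position: [0.5186, 0.1184, 0.2129]
tool_rot: [[-0.994, -0.094, -0.061], [-0.098, 0.993, 0.065], [0.055, 0.07, -0.996]]
ft_force: [0.3, -0.3, -1.0]
grip_width: 0.0857
```

```bash
python3 - <<'E'
from h import *
import pickle
im=env.get_image('side')[:,:,::-1]
cv2.imwrite('pics/f1.png',cv2.resize(im[60:384,130:330],None,fx=1.85,fy=1.85,interpolation=cv2.INTER_CUBIC))
a=cv2.imread('pics/f1.png'); w=env.get_image('wrist')[:,:,::-1]; w=cv2.resize(w,(420,315))
m=np.zeros((600,800,3),np.uint8); m[:min(600,a.shape[0]),:a.shape[1]]=a[:600]; m[:315,380:]=w
s=env.get_image('scene')[:,:,::-1]; m[316:600,380:]=cv2.resize(s[40:324,30:450],(420,284))
cv2.imwrite('pics/f.png',m)
E
```

```text
(no output)
```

View pics/f.png

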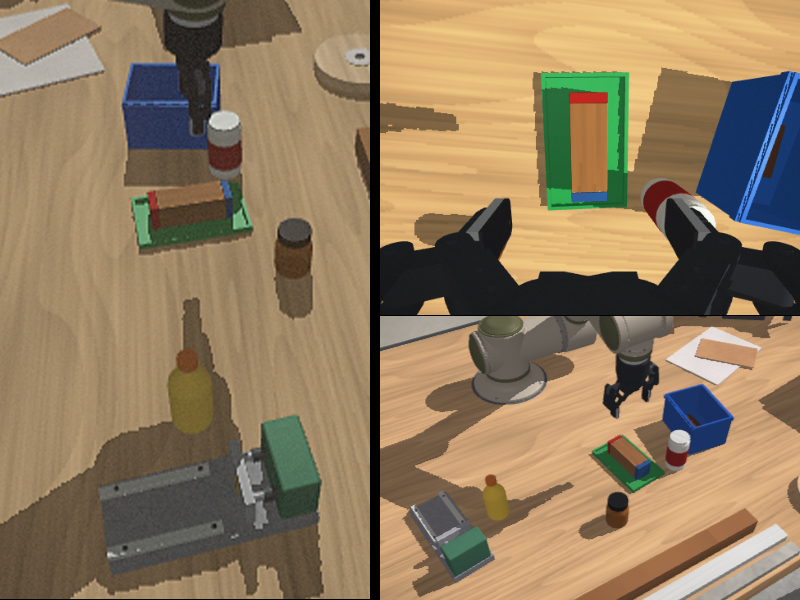

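The blank lies flat inside the tray (wrist view 570–607, 93–200), the offcut is in the tub and the plate is back at rest. The glue, jar and can are standing, and the gripper is clear of everything. I'll hand it in.

```bash
python3 -c "
from h import *;print(env.close_job(), env.observe()['time_s'])"
```

```text
the job is handed in; nothing more can be done
the job is handed in; nothing more can be done
```

The job is finished and handed in at about 25 s of the 72 s allowed; no verdict was reported.

- **Offcut:** it went from the jig into the blue tub, and the pictures show it inside.
- **Red end:** pushed until the plate was fully back, with 8–20 N at the wrist, and held for over 0.6 s. The blank was within about 0.5° of square in yaw.
- **Blue end:** after turning the blank, I pushed the plate back to the same position in the picture, at about 8 N, and held it for about 0.8 s. The blank was again within about 0.5° of square in yaw.
- **Blank:** it was let go in the tray, and the last picture shows it flat inside the walls.
- **End state:** the plate has sprung back, the glue, jar and can are standing, and the gripper is open and clear.

**Irregularities:**
- The first move call was refused because of an empty row.
- The tool drifted slowly out of vertical, to about 5° by the end. About 3° of that was pitch along the blank during the blue push, against the 5.7° limit.

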